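# Load the spring-loaded slide magazine

## Robot

A 6-joint arm with a two-finger parallel gripper is mounted at the origin on a cart in front of the work surface, level with it; the furniture and walls round the work are solid. World frame = base frame: x ahead of the robot, y to its left, z up, the work surface at z = 0. Lengths are in mm, angles in rad, forces in N, time in s.
With the tool pointing down it reaches from about 300 to 775 mm from the base axis. Payload 14.6 kg.
Tool frame: the origin (TCP) lies on the centre line of the jaws, within the pads' length; the fingertips stand 19 mm ahead of it and the grasp point (between the pads) is the TCP (bot.tip_reach is the distance from the TCP to the fingertips, in mm); y points along the fingers, x is the direction in which the jaws open and shut, and the axes are right-handed (so a half turn about y gives the same grasp; the last joint's range is limited). The gripper opens to 85 mm and grips with 20 to 120 N. Pads are 22 mm wide; open, the fingers measure 114 mm over their backs; the gripper's body (76 mm by 85 mm) begins 54 mm behind the grasp point. The pads swing forward as they close: fully open they stand 13 mm farther back than shut.
Start: joints at [1.035, 0.3, 1.521, -0, 1.321, -0.067], TCP at [248.495, 490.653, 250.281] pointing down, gripper open.
Joint ranges: [-3.03, 3.03], [-0.79, 2.21], [0.23, 2.52], [-1.04, 4.18], [0, 3.07], [-2.55, 2.55]. Speed limits (rad/s): [2.22, 2.22, 2.57, 3.14, 3.14, 3.14].

## Interface

Orientations are given as a unit quaternion [w, x, y, z].
In Python, from rig import bot gives the robot as it stands. Calls block until the motion is done:
- bot.move_to(position, orientation): joint-space move of the TCP to a pose.
- bot.servo_line(position, attitude=None, speed=150, until_force=None): straight line of the TCP; attitude=None keeps the orientation; speed is the mean speed in mm/s. With until_force (N) it stops when the force on the tool has changed by that much, and returns True; else False.
- bot.move_joints(angles): joint-space move.
- bot.move_gripper(opening, grip_force=None): finger opening in mm; grip_force is the grip in N (None keeps the last); returns when the fingers have stopped.
- bot.dwell(seconds).
- bot.ik(position, orientation): joint angles nearest the present ones, or None.
- bot.read_state(): the state.
- bot.read_camera(name): name is "scene" or "top" or "wrist"; returns a dict with "image" (420x560x3 uint8, blue, green, red), "depth" (420x560 float32, mm along the optical axis (not along the pixel's ray), 0 where there is no reading), "fovy" (degrees; the focal length in pixels is half the picture's height over the tangent of half this angle, whatever the lens; pixels are square), "cx", "cy" (the principal point, pixels), "k1" (the pictures are not rectified: a ray, as slopes to the right and down, at radius r is drawn at 1 + k1 r^2 times it, then the intrinsics apply), "eye" and "attitude" of the camera in the world; the wrist camera has in their place "mount" (4x4, takes a point from camera to tool coordinates, whose origin is the TCP and whose axes are the tool frame's). Camera axes: x right, y down, z forward; pixel columns grow to the right and rows downward; lengths in mm; the calibration is good to about 2 mm. A picture is of the moment at which its call begins: read the wrist's pose just before it.
A pose or a line that the arm cannot do raises bot.MotionError and nothing moves.
- bot.finish_job(): hands the job in, once; it reports no verdict.
The state is a dict: "clock": time; "joint_positions": joint angles; "qvel": joint speeds; "effort": joint torques, N m; "ee_pos": TCP position; "tool_rot": TCP orientation; "ft_force": force on the tool from outside, world axes, zero at the start; "moment": the same for the moment, N m; "grip_width": finger opening in mm.
Only numpy, scipy, OpenCV 4.12 (cv2) and the standard library are available. Lean on these libraries where they do the work, as an engineer would, in place of code of your own. Each camera call takes 0.05 s, during which the arm holds its last target.

## Task

Lift the cover off the slide magazine and stand it upright on the free bench top, clear of the magazine. Then load every slide cassette on the bench into the magazine, cut corners to the cut-cornered end, pushing each one down against the spring until both catches snap over it and it stays down when let go. When all are in, put the cover back on the magazine so that it sits fully down and level; do not disturb the timer, the stapler or the specimen cups.

Things in the scene. Friction and masses are not known exactly. Their poses are not given: they have to be found in the camera images.
- magazine: fixed slide magazine: four aluminium corner posts on a grey base 176 x 100 x 10 mm. Origin: centre of the base's underside, on the column's axis; x along its length, z up. Posts 130 mm tall, 133 x 85 mm over their outsides, open along the middle of both long sides (x = -24 to +22 mm) for the fingers. A black spring carrier inside is 90 mm up when empty. Holds four cassettes
- magazine_mouth (a point): centre of the column's mouth, 130 mm up, axes as the magazine. Inside 113 x 65 mm, 1.5 mm of play each side round a cassette; the top 10 mm of the posts slope outward by 7 mm as a lead-in. The two posts at +x have 45 degree inner faces: a cassette enters only with its cut corners towards the magazine's +x
- catches (a point): on the column's axis at the height of the catches' flat undersides, 96 mm up. At the middle of both short ends a sprung dark catch, 24 mm wide, reaches 5 mm into the column; its top slopes up to 112 mm. A cassette pushed down spreads them; with its origin below 78 mm they snap over the ends of its skirt and hold it. Push 3 to 4 mm further to be sure (origin to 74 mm)
- carrier (a joint): how far the spring carrier is pressed down, m: 0 empty, about 0.012 with one latched cassette, then 0.018 more for each (0.066 with four; stop at 0.074). Each cassette is pushed down on top of the one before. Pushing takes about 5 N for the first cassette, about 13 N for the fourth; an unlatched stack springs back up
- cover: loose white cover: 147 x 99 mm, a plate with a skirt all round, 18 mm tall, 0.25 kg. Origin: centre of the skirt's lower edge, z up, x along its length. On top a dark rib handle, 64 mm along x, 16 mm wide, 18 to 45 mm above the origin. Fits over the posts with 4 mm of play each way, either way round; seated, its origin is 116 mm above the magazine's. Starts there
- cassette_0: slide cassette: grey plate 110 mm long (x), 62 mm wide (y), hollow skirt 18 mm tall, then a deck 90 x 45 mm up to 22 mm. The two corners at +x are cut off at 45 degrees (14 mm), those at -x square; they may face away from the robot or towards it. Origin: centre of the underside, z up. About 90 g. Skirts fit over the deck below: 18 mm more a layer. May be absent
- cassette_1: slide cassette: grey plate 110 mm long (x), 62 mm wide (y), hollow skirt 18 mm tall, then a deck 90 x 45 mm up to 22 mm. The two corners at +x are cut off at 45 degrees (14 mm), those at -x square; they may face away from the robot or towards it. Origin: centre of the underside, z up. About 90 g. Skirts fit over the deck below: 18 mm more a layer. May be absent
- cassette_2: slide cassette: grey plate 110 mm long (x), 62 mm wide (y), hollow skirt 18 mm tall, then a deck 90 x 45 mm up to 22 mm. The two corners at +x are cut off at 45 degrees (14 mm), those at -x square; they may face away from the robot or towards it. Origin: centre of the underside, z up. About 90 g. Skirts fit over the deck below: 18 mm more a layer. May be absent
- cassette_3: slide cassette: grey plate 110 mm long (x), 62 mm wide (y), hollow skirt 18 mm tall, then a deck 90 x 45 mm up to 22 mm. The two corners at +x are cut off at 45 degrees (14 mm), those at -x square; they may face away from the robot or towards it. Origin: centre of the underside, z up. About 90 g. Skirts fit over the deck below: 18 mm more a layer. May be absent
- digital_timer: small white bench timer, 62 x 66 x 19 mm, a bystander. Origin: centre of its underside
- stapler: stapler, 34 x 135 x 48 mm, a bystander. Origin: centre of its underside
- specimen_cup_1: screw-cap specimen cup, 62 mm wide, 68 mm tall, a bystander. Origin: centre of its underside

How it is judged (in metres and radians):
On the way, in this order (a step that is already met when the one before it is completed fails the run):
1. the cover stands on the bench beside the magazine (horizontal distance between cover and magazine above 0.095 m and height (world z) of cover below 0.008 m and angle between cover's own z axis and vertical below 0.1 rad), for 0.2 s.
2. every cassette is latched down in the magazine and let go (horizontal distance between each of cassette_0, cassette_1, cassette_2, cassette_3 and magazine below 0.006 m and z of each of cassette_0, cassette_1, cassette_2, cassette_3 in the frame of magazine below 0.081 m and angle between each of cassette_0, cassette_1, cassette_2, cassette_3's own z axis and vertical below 0.08 rad and contact force between the fingers and cassette_0 below 0.05 N and contact force between the fingers and cassette_1 below 0.05 N and contact force between the fingers and cassette_2 below 0.05 N and contact force between the fingers and cassette_3 below 0.05 N and linear speed of each of cassette_0, cassette_1, cassette_2, cassette_3 below 0.03 m/s), for 0.3 s.
At the end, for the whole second after the job is handed in: every cassette is within 6 mm of the column's axis, level, its underside at most 81 mm above that of the base; the cover lies on the posts within 8 mm of centre, level within 2 degrees, lower edge 113 to 118.5 mm up, turned under 0.1 rad; all at rest (horizontal distance between each of cassette_0, cassette_1, cassette_2, cassette_3 and magazine below 0.006 m and z of each of cassette_0, cassette_1, cassette_2, cassette_3 in the frame of magazine below 0.081 m and angle between each of cassette_0, cassette_1, cassette_2, cassette_3's own z axis and vertical below 0.08 rad and horizontal distance between cover and magazine below 0.008 m and z of cover in the frame of magazine between 0.113 and 0.1185 m and angle between cover's own z axis and vertical below 0.035 rad and angle between the x axis of cover and the x axis of magazine, either way round below 0.1 rad and linear speed of each of cassette_0, cassette_1, cassette_2, cassette_3, cover below 0.02 m/s); the robot touches nothing.
It fails at once if the timer, the stapler or the specimen cup is moved more than 3 cm (distance of any of digital_timer, stapler, specimen_cup_1 from where it was at the start of the episode above 0.03 m).
Of cassette_0, cassette_1, cassette_2, cassette_3 only 3 to 4 are there at a start; the rules pass over those that are not, and their reading is None.
At some moment in a run one of cover, cassette_0, cassette_1, cassette_2, cassette_3 may be knocked a few centimetres aside while the robot is not near it.
Once in a run the grip may slacken for a moment while it holds something.
It also fails if it takes over 210 s, if anything falls off the work surface, if the arm or the gripper's body presses on something with over 40 N, if the wrist force passes 120 N, or if a joint passes its speed limit or range.

## Working session

There is one attempt and no reset: what is moved stays moved. The work goes in short steps, each a Python script; the robot and the scene stay as the last script left them, time stands still between calls to the robot, and variables do not carry over. Pictures are saved under pics/ and viewed, and the job is handed in when it is done.

```bash
ls; mkdir -p pics
cat > h.py <<'E'
import numpy as np, cv2
from scipy.spatial.transform import Rotation as R
from rig import bot
def q2R(q): return R.from_quat([q[1],q[2],q[3],q[0]]).as_matrix()
def R2q(M): 
    q=R.from_matrix(M).as_quat(); return [q[3],q[0],q[1],q[2]]
def campose(name,c,st=None):
    if name=='wrist':
        st=st or bot.read_state()
        T=np.eye(4);T[:3,:3]=q2R(st['tool_rot']);T[:3,3]=st['ee_pos']
        T=T@np.array(c['mount']); return T[:3,:3],T[:3,3]
    a=np.array(c['attitude']); Rm=q2R(a) if a.size==4 else a
    return Rm,np.array(c['eye'])
def rays(c,uv):
    uv=np.atleast_2d(np.array(uv,float)); h=c['image'].shape[0]
    f=h/2/np.tan(np.radians(c['fovy'])/2)
    d=np.stack([(uv[:,0]-c['cx'])/f,(uv[:,1]-c['cy'])/f],1)
    s=d.copy()
    for _ in range(20): s=d/(1+c['k1']*(s**2).sum(1,keepdims=True))
    return np.c_[s,np.ones(len(s))]
def onplane(c,Rm,t,uv,z):
    d=rays(c,uv)@Rm.T; k=(z-t[2])/d[:,2]; return t+d*k[:,None]
def cloud(c,Rm,t):
    h,w=c['depth'].shape; v,u=np.mgrid[:h,:w]
    r=rays(c,np.c_[u.ravel(),v.ravel()]); P=(r*c['depth'].reshape(-1,1))@Rm.T+t
    P[c['depth'].ravel()==0]=np.nan
    return P.reshape(h,w,3)
def proj(c,Rm,t,P):
    p=(np.atleast_2d(P)-t)@Rm; s=p[:,:2]/p[:,2:]; s=s*(1+c['k1']*(s**2).sum(1,keepdims=True))
    f=c['image'].shape[0]/2/np.tan(np.radians(c['fovy'])/2)
    return np.c_[s[:,0]*f+c['cx'],s[:,1]*f+c['cy']]
def down(a):
    # tool z down, jaw x axis along world angle a; 
    x=np.array([np.cos(a),np.sin(a),0]); z=np.array([0,0,-1.]); 
    return R2q(np.c_[x,np.cross(z,x),z])
E
python3 - <<'E'
from h import *
s=bot.read_state();print(s)
print(q2R(s['tool_rot']), bot.tip_reach)
for n in ['scene','top','wrist']:
    c=bot.read_camera(n); cv2.imwrite(f'pics/{n}0.png',c['image']); print(n,{k:v for k,v in c.items() if k not in('image','depth')})
    np.save(f'{n}0.npy',c,allow_pickle=True)
E
```

```text
pics
{'clock': 0.0, 'joint_positions': array([ 1.03538660e+00,  3.00464927e-01,  1.52159670e+00,  3.10714410e-05,
        1.32068350e+00, -6.66128608e-02]), 'qvel': array([ 0.00141794, -0.00016445, -0.00024627, -0.00085072, -0.00041251,
        0.00012978]), 'effort': array([ 1.53138812e-03, -5.43505883e+01, -3.61789763e+01,  2.19208587e-06,
        4.06244217e-03, -4.16755552e-05]), 'ee_pos': array([248.39115303, 490.47669257, 249.71807463]), 'tool_rot': array([-0.60227708,  0.60263772,  0.36983024, -0.37056132]), 'ft_force': array([-0.1934501 ,  0.58314651,  0.25658693]), 'moment': array([-0.02017526,  0.00967116,  0.04920361]), 'grip_width': 85.51549956089625}
[[ 4.51819809e-01 -6.13875920e-04 -8.92109009e-01]
 [ 8.92108481e-01 -9.75836230e-04  4.51820213e-01]
 [-1.14791384e-03 -9.99999335e-01  1.06741776e-04]] 19.0
scene {'fovy': 49.75236604132839, 'cx': 279.57949445157516, 'cy': 213.44569063308285, 'k1': -0.06878052597384633, 'eye': array([-122.50702737, -473.79668651, 1112.10034542]), 'attitude': array([-0.28543449,  0.80912593, -0.48466724,  0.17011775])}
top {'fovy': 56.824233019250585, 'cx': 284.99906693985383, 'cy': 208.5094993814821, 'k1': 0.0010032347328993178, 'eye': array([ 452.78252582,  -99.29813324, 1073.01973828]), 'attitude': array([ 0.05672026, -0.69845544,  0.71154752, -0.05140961])}
wrist {'fovy': 59.183165771304616, 'cx': 282.6464866842383, 'cy': 211.7171132287745, 'k1': -0.05714083070761526, 'mount': array([[ 9.99999370e-01, -9.30326737e-04, -6.28104344e-04,
        -7.86120451e-01],
       [ 3.40120696e-04, -2.82125289e-01,  9.59377509e-01,
        -1.24686875e+02],
       [-1.06973867e-03, -9.59377119e-01, -2.82124795e-01,
         7.08769382e+01],
       [ 0.00000000e+00,  0.00000000e+00,  0.00000000e+00,
         1.00000000e+00]])}
```

Run:
```python
s=open('h.py').read()
i=s.index('def down')
s=s[:i]+'''def down(a):
    # tool y down, jaw x axis along world angle a
    x=np.array([np.cos(a),np.sin(a),0]); y=np.array([0,0,-1.])
    return R2q(np.c_[x,y,np.cross(x,y)])
'''
open('h.py','w').write(s)
```

```text
(no output)
```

View pics/top0.png

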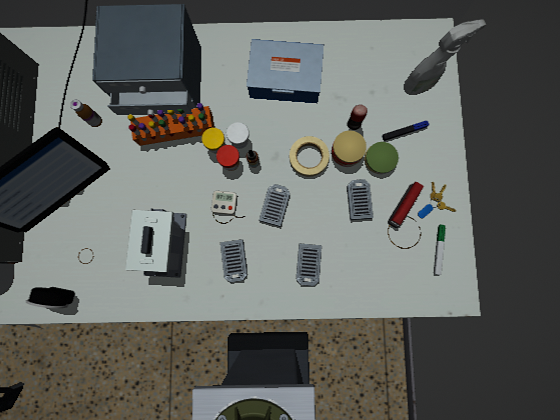

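View pics/scene0.png

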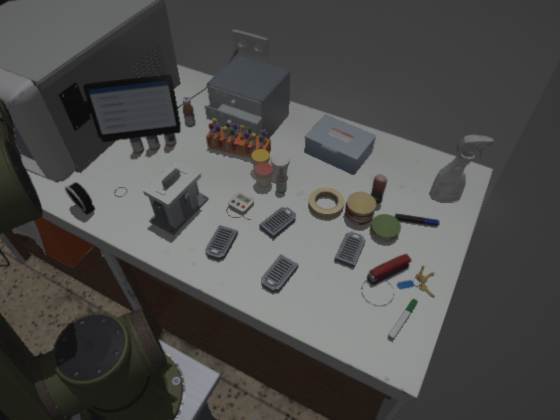

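Run:
```python
from h import *
c=np.load('top0.npy',allow_pickle=True).item()
Rm,t=campose('top',c)
I=c['image']
cv2.imwrite('pics/a.png',cv2.resize(I[180:290,205:390],None,fx=4.3,fy=4.3,interpolation=cv2.INTER_CUBIC))
cv2.imwrite('pics/b.png',cv2.resize(I[190:300,105:205],None,fx=5.4,fy=5.4,interpolation=cv2.INTER_CUBIC))
P=cloud(c,Rm,t)
for uv in [(274,205),(360,200),(233,261),(309,264),(147,240),(150,215),(280,290),(225,203),(320,220),(183,285),(130,180),(40,260)]:
    print(uv,P[uv[1],uv[0]].round(0))
```

```text
(274, 205) [625. -63.  24.]
(360, 200) [ 635. -299.   22.]
(233, 261) [475.  49.  25.]
(309, 264) [ 463. -154.   25.]
(147, 240) [525. 233. 160.]
(150, 215) [588. 237. 134.]
(280, 290) [395. -75.   0.]
(225, 203) [635.  73.  13.]
(320, 220) [ 584. -190.   -1.]
(183, 285) [413. 189.  -2.]
(130, 180) [708. 345.   2.]
(40, 260) [488. 582.   4.]
```

View pics/a.png

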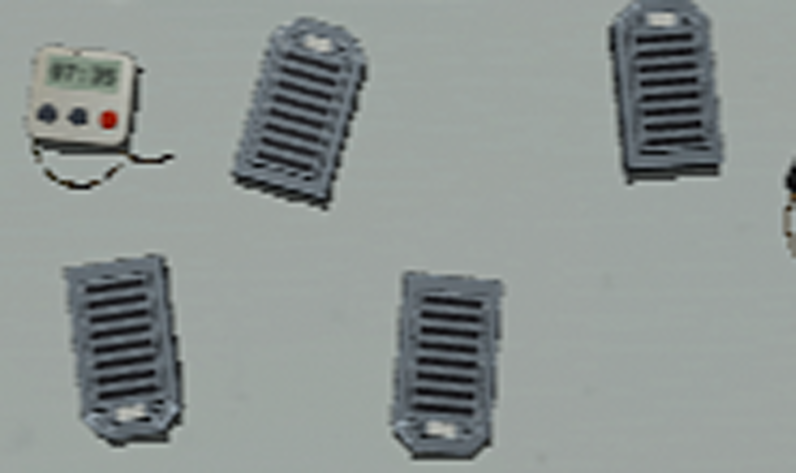

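View pics/b.png

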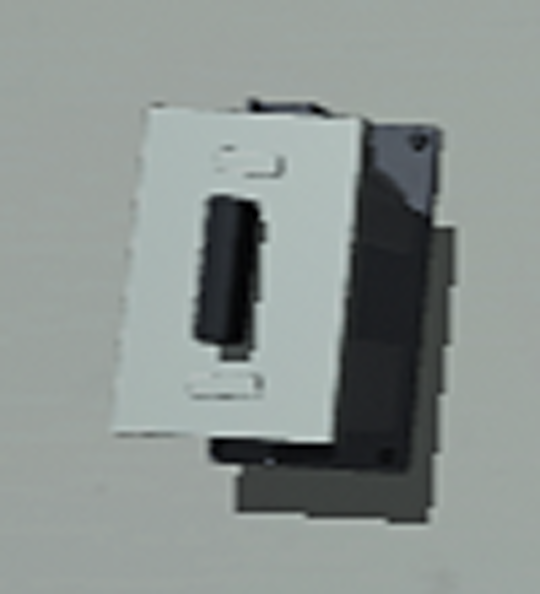

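Run:
```python
from h import *
c=np.load('top0.npy',allow_pickle=True).item()
Rm,t=campose('top',c)
def f(pts,s,o,z):
    p=onplane(c,Rm,t,[( (x+.5)/s+o[0]-.5,(y+.5)/s+o[1]-.5) for x,y in pts],z)
    e=[np.linalg.norm(p[i]-p[(i+1)%4]) for i in range(4)]
    d=(p[0]+p[1]-p[2]-p[3]); print(p.round(0)[:,:2].tolist(),'cen',p.mean(0).round(1),'edges',np.round(e),'yaw',np.arctan2(d[1],d[0]).round(3))
f([(150,107),(363,118),(335,440),(115,432)],5.4,(105,190),134)
f([(210,195),(260,200),(240,345),(195,340)],5.4,(105,190),161)
P=cloud(c,Rm,t)
m=(abs(P[...,2]-134)<8)&(abs(P[...,0]-525)<110)&(abs(P[...,1]-235)<90)
m[:]&=True
r=cv2.minAreaRect(P[m][:,:2].astype(np.float32)); print(r, np.median(P[m][:,2]))
m=(abs(P[...,2]-161)<8)&(abs(P[...,0]-525)<110)&(abs(P[...,1]-235)<90)
r=cv2.minAreaRect(P[m][:,:2].astype(np.float32)); print(r,P[m].mean(0))
```

```text
[[603.0, 281.0], [596.0, 184.0], [452.0, 193.0], [457.0, 291.0]] cen [526.7 237.1 134. ] edges [ 97. 144.  98. 146.] yaw -0.062
[[559.0, 242.0], [556.0, 220.0], [493.0, 227.0], [496.0, 246.0]] cen [525.9 233.8 161. ] edges [22. 63. 20. 63.] yaw -0.084
((526.6874389648438, 239.72189331054688), (100.44770050048828, 146.8474884033203), 85.92049407958984) 133.5900180618322
((526.61376953125, 238.9848175048828), (16.907711029052734, 63.96895980834961), 86.57022857666016) [526.24205725 238.37517789 159.76028752]
```

```bash
cat >> h.py <<'E'
def look(name,fn):
    st=bot.read_state(); c=bot.read_camera(name); Rm,t=campose(name,c,st); cv2.imwrite('pics/'+fn+'.png',c['image']); np.save(fn+'.npy',dict(c,Rm=Rm,t=t),allow_pickle=True)
    return c,Rm,t
E
python3 - <<'E'
from h import *
yaw=-0.065
for a in (yaw-np.pi/2,yaw+np.pi/2):
    q=down(a); print(a,bot.ik([526.5,238.5,260],q))
a=yaw+np.pi/2
bot.move_to([526.5,238.5,290],down(a))
s=bot.read_state();print(s['clock'],s['ee_pos'],s['joint_positions'].round(2))
c,Rm,t=look('wrist','w1')
P=cloud(c,Rm,t)
for z in (134,161):
    m=(abs(P[...,2]-z)<6)&(abs(P[...,0]-525)<110)&(abs(P[...,1]-235)<90)
    r=cv2.minAreaRect(P[m][:,:2].astype(np.float32)); print(r,np.median(P[m],0))
E
```

```text
-1.6357963267948965 [ 3.61974689e-01  3.55466996e-01  1.42484810e+00 -4.44089210e-16
  1.36127755e+00  1.99777102e+00]
1.5057963267948966 [ 3.61974689e-01  3.55466996e-01  1.42484810e+00 -4.44089210e-16
  1.36127755e+00 -1.14382164e+00]
1.5583 [526.06700856 239.21679174 289.89372167] [ 0.36  0.34  1.38  0.    1.42 -1.14]
((529.6257934570312, 237.97979736328125), (99.62814331054688, 147.06771850585938), 85.84425354003906) [519.16161507 239.02638539 135.16117696]
((528.827392578125, 238.0655059814453), (15.909675598144531, 63.502628326416016), 85.87883758544922) [526.54177407 238.03488539 161.83400592]
```

View pics/w1.png

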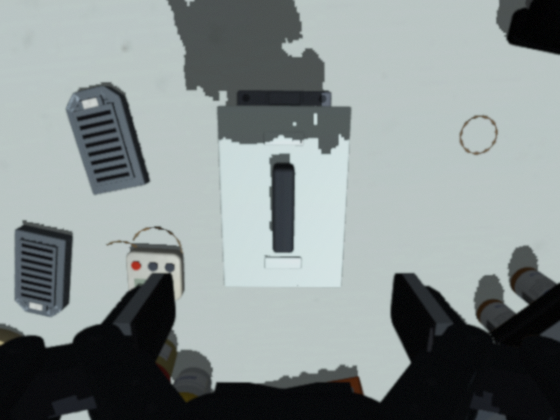

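Run:
```python
from h import *
a=-0.072+np.pi/2
bot.move_gripper(50)
bot.servo_line([527.5,238.2,200],down(a),speed=200)
f=bot.servo_line([527.5,238.2,156],down(a),speed=80,until_force=8); print('stop',f,bot.read_state()['ee_pos'])
print(bot.move_gripper(0,grip_force=60), bot.read_state()['grip_width'])
f0=bot.read_state()['ft_force']
bot.servo_line([527.5,238.2,186],down(a),speed=100)
s=bot.read_state(); print(s['clock'],f0,s['ft_force'],s['grip_width'],s['ee_pos'])
look('wrist','w2')
```

```text
stop False [527.67482165 238.27197792 156.31011024]
False 14.822904868794984
4.2 [-1.32973254 -0.59947033  6.34093841] [-0.32948768  0.03615076 -2.49520903] 14.910893544162619 [527.35403423 238.1453221  185.6766982 ]
```

View pics/w2.png

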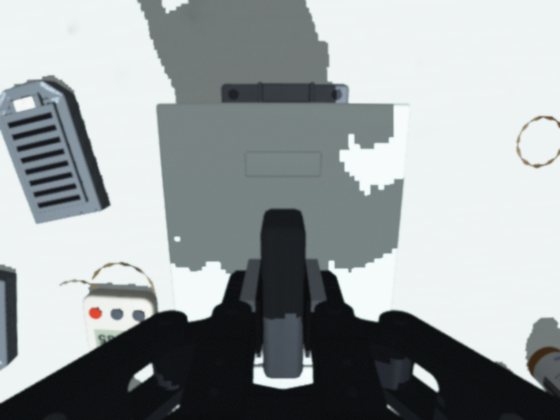

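Run:
```python
from h import *
a=-0.072+np.pi/2
bot.servo_line([527.5,238.2,240],down(a),speed=200)
bot.move_to([445,-335,200],down(np.pi/2))
s=bot.read_state(); print(s['clock'],s['grip_width'],s['ft_force'],s['ee_pos'],s['joint_positions'].round(2))
look('top','t2')
look('wrist','w3')
```

```text
6.75 14.98378098723349 [ 0.15806232 -0.49649516 -1.38606955] [ 445.47849453 -334.37894892  200.0380945 ] [-0.71  0.36  1.56  0.    1.22 -2.28]
```

View pics/t2.png

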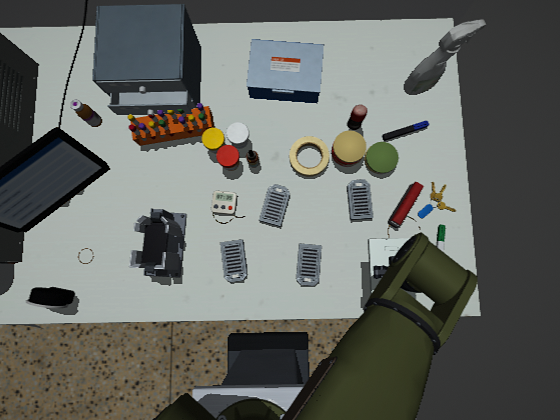

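View pics/w3.png

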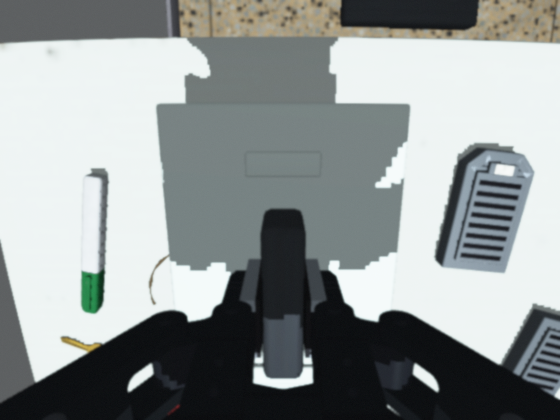

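Run:
```python
from h import *
a=np.pi/2
bot.servo_line([445,-335,60],down(a),speed=200)
f=bot.servo_line([445,-335,37],down(a),speed=30,until_force=5); s=bot.read_state();print('stop',f,s['ee_pos'])
bot.move_gripper(45); 
bot.servo_line([445,-335,140],down(a),speed=250)
s=bot.read_state();print(s['clock'])
look('wrist','w4')
q=bot.ik([505,238,330],down(-0.072+np.pi/2)); print(q)
bot.move_to([505,238,330],down(-0.072+np.pi/2))
look('wrist','w5'); look('top','t3')
print(bot.read_state()['clock'])
```

```text
stop True [ 444.83707939 -334.90183622   40.65546259]
9.275
[ 3.74808261e-01  2.71714218e-01  1.37345257e+00 -4.44089210e-16
  1.49642587e+00 -1.12398807e+00]
11.6
```

View pics/w4.png

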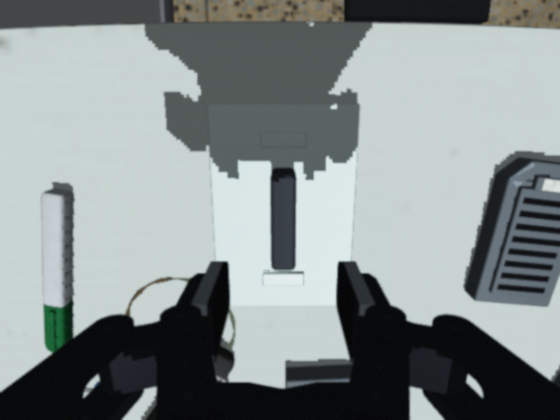

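View pics/w5.png

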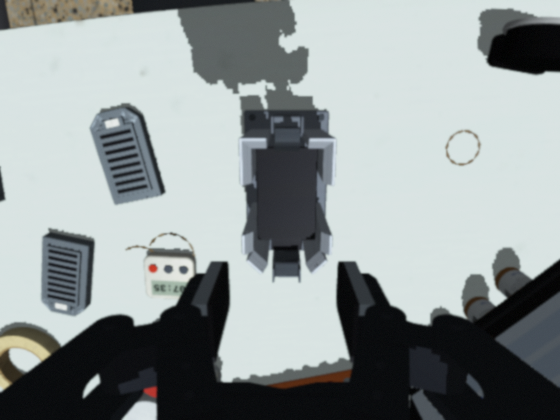

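View pics/t3.png

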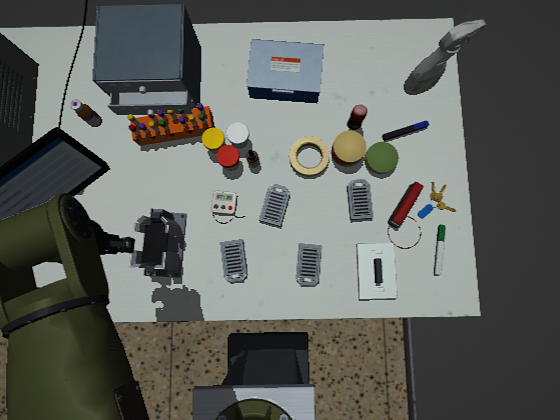

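Run:
```python
from h import *
c=np.load('w5.npy',allow_pickle=True).item()
I=c['image'][95:295,220:350]
cv2.imwrite('pics/m.png',cv2.resize(cv2.convertScaleAbs(I,alpha=1.4,beta=20),None,fx=3,fy=3,interpolation=cv2.INTER_CUBIC))
P=cloud(c,c['Rm'],c['t'])
for z in (130,100,90,112):
    m=(abs(P[...,2]-z)<5)&(abs(P[...,0]-525)<110)&(abs(P[...,1]-235)<90)
    if m.sum()>5: print(z,m.sum(),cv2.minAreaRect(P[m][:,:2].astype(np.float32)),np.median(P[m],0))
```

```text
130 1890 ((526.4865112304688, 238.03878784179688), (85.38508605957031, 129.12713623046875), 85.595947265625) [493.03616826 254.38505233 129.677224  ]
100 709 ((528.27978515625, 238.05670166015625), (84.07206726074219, 165.90374755859375), 85.40020751953125) [552.73080548 240.31680811  98.99998887]
90 6144 ((528.6409912109375, 237.93003845214844), (83.522705078125, 166.53648376464844), 85.60789489746094) [523.72585183 238.04626312  91.10400767]
112 1402 ((528.22412109375, 238.01052856445312), (84.06488800048828, 165.05519104003906), 84.94270324707031) [499.01571372 238.69089545 111.43233053]
```

View pics/m.png

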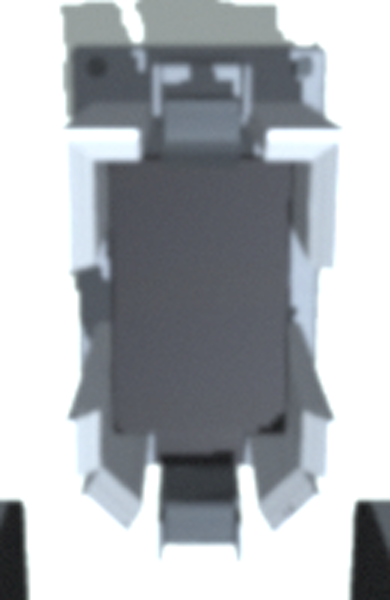

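Run:
```python
from h import *
c=np.load('w5.npy',allow_pickle=True).item()
pts=[(68,130),(338,130),(130,527),(266,530),(78,420),(325,418),(71,265),(334,265)]
p=onplane(c,c['Rm'],c['t'],[((x+.5)/3+219.5,(y+.5)/3+94.5) for x,y in pts],130)
yaw=-0.075; M=np.array([[np.cos(yaw),np.sin(yaw)],[-np.sin(yaw),np.cos(yaw)]])
print(((p[:,:2]-[527.5,238.1])@M.T).round(1))
# mask of tops in mag frame
P=cloud(c,c['Rm'],c['t']); m=(abs(P[...,2]-130)<3.5)&(abs(P[...,0]-525)<110)&(abs(P[...,1]-235)<90)
Q=(P[m][:,:2]-[527.5,238.1])@M.T
for lo,hi in((-80,-24),(22,80)):
    k=Q[(Q[:,0]>lo)&(Q[:,0]<hi)]; print(len(k),np.percentile(k,[0.5,99.5],axis=0).round(1))
```

```text
[[-64.6 -38.7]
 [-64.7  39.2]
 [ 60.5 -22.6]
 [ 61.5  21. ]
 [ 24.2 -38.2]
 [ 23.4  38.5]
 [-24.9 -38.9]
 [-25.   39.5]]
992 [[-65.5 -42.5]
 [-24.2  42.4]]
590 [[ 23.5 -42.6]
 [ 62.8  42. ]]
```

```bash
cat >> h.py <<'E'
MAG=np.array([528.0,238.1]); MY=-0.075
def cassette(c,Rm,t,near,rad=75):
    P=cloud(c,Rm,t); m=(P[...,2]>7)&(P[...,2]<35)&(np.hypot(P[...,0]-near[0],P[...,1]-near[1])<rad)
    m=m.astype(np.uint8); n,l,st,ce=cv2.connectedComponentsWithStats(m); 
    k=1+np.argmax(st[1:,4]); Q=P[l==k][:,:2].astype(np.float32)
    # clip outliers
    (cx,cy),(w,h),ang=cv2.minAreaRect(Q); ang=np.radians(ang)
    if w<h: ang+=np.pi/2; w,h=h,w
    d=np.array([np.cos(ang),np.sin(ang)]); n_=np.array([-d[1],d[0]]); q=Q-[cx,cy]
    # cut end: width of points near each end
    e=[]
    for s in (1,-1):
        k=(q@d*s>w/2-6)&(q@d*s<w/2-1); v=q[k]@n_; e.append(np.percentile(v,98)-np.percentile(v,2))
    if e[0]>e[1]: ang+=np.pi
    return np.array([cx,cy]),(ang+np.pi)%(2*np.pi)-np.pi,(w,h),e,np.median(P[l==l[l>0].max()][:,2]) if 0 else len(Q)
def over(p,a,z=200):
    bot.move_to([p[0],p[1],z],down(a))
E
python3 - <<'E'
from h import *
c=np.load('t3.npy',allow_pickle=True).item()
for n in [(475,49),(463,-154),(625,-63),(635,-299)]: print(cassette(c,c['Rm'],c['t'],n))
bot.move_gripper(74)
p=np.array([475,47]); 
over(p,np.pi/2+0.05)
c,Rm,t=look('wrist','w6'); print(cassette(c,Rm,t,p))
print(bot.read_state()['clock'])
E
```

```text
(array([476.35803223,  50.46679688]), np.float64(-3.014194458924319), (109.49604797363281, 62.502830505371094), [np.float64(57.89798643316267), np.float64(40.17761211445247)], 923)
(array([ 462.76397705, -153.12013245]), np.float64(3.033944087061319), (109.3548812866211, 64.8379898071289), [np.float64(42.46693042988248), np.float64(57.517148802173224)], 942)
(array([628.88220215, -62.86037445]), np.float64(-0.2859300241202476), (109.84765625, 62.23160171508789), [np.float64(57.163832831418105), np.float64(41.3874134155884)], 865)
(array([ 639.31915283, -300.2980957 ]), np.float64(0.0568989651605718), (110.09156799316406, 62.32996368408203), [np.float64(36.30950333772603), np.float64(57.81994603504408)], 881)
(array([478.91998291,  48.12559509]), np.float64(-3.0172942952093873), (110.2416000366211, 62.159767150878906), [np.float64(58.90159308662466), np.float64(39.50591818036032)], 8812)
12.9667
```

View pics/w6.png

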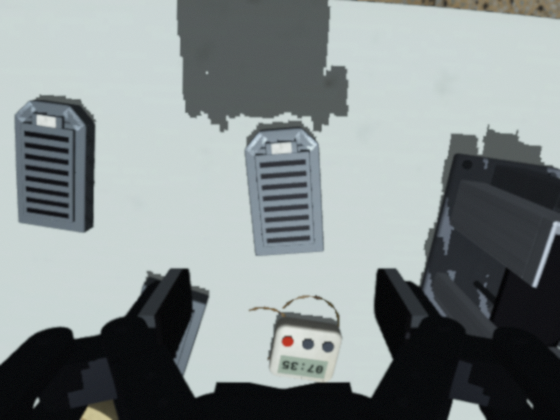

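Run:
```python
from h import *
pc=np.array([478.9,48.1]); cy=-3.017; d=np.array([np.cos(cy),np.sin(cy)]); g=pc-1*d
a=cy+np.pi/2
bot.move_to([g[0],g[1],80],down(a))
c,Rm,t=look('wrist','w7'); print(bot.read_state()['grip_width'])
bot.servo_line([g[0],g[1],30],down(a),speed=150)
f=bot.servo_line([g[0],g[1],6],down(a),speed=40,until_force=4); s=bot.read_state();print('stop',f,s['ee_pos'],s['ft_force'],s['clock'])
```

```text
73.86750647192562
stop True [479.91054622  48.23546925  10.02250012] [-3.93409401 -0.44133879 14.25929316] 16.6083
```

View pics/w7.png

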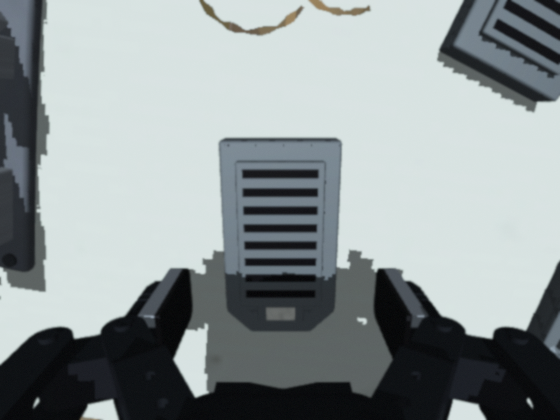

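Run:
```python
from h import *
s=bot.read_state(); p=s['ee_pos']; a=-3.017+np.pi/2
bot.servo_line([479.9,48.25,15],down(a),speed=50)
bot.move_gripper(50,grip_force=70); s=bot.read_state(); print(s['ee_pos'],s['grip_width'],s['ft_force'])
bot.servo_line([479.9,48.25,80],down(a),speed=150)
s=bot.read_state(); print(s['ee_pos'],s['grip_width'],s['ft_force'],s['clock'])
look('wrist','w8')
```

```text
[479.91256018  48.24766148  15.19440914] 60.576011773790405 [-3.40023371  0.20614709  9.07051559]
[479.5257847   48.22459059  79.2690495 ] 60.61065145347458 [-0.63454877 -0.14425746 -1.19884664] 17.725
```

View pics/w8.png

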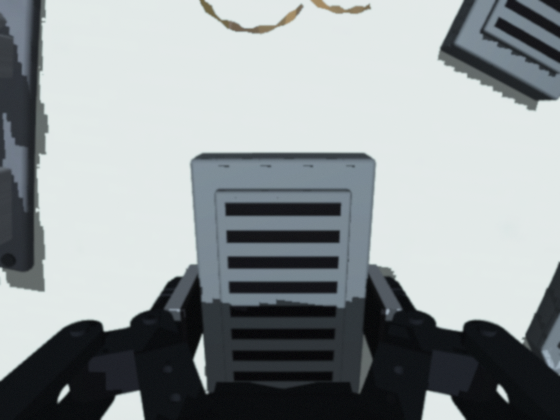

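```bash
cat >> h.py <<'E'
def held(c,Rm,t,st,zg):
    """visible part of held cassette: plane of top surfaces relative to tool, edges"""
    P=cloud(c,Rm,t); T=q2R(st['tool_rot']); L=(P-st['ee_pos'])@T  # tool coords
    # deck expected at tool y = zg-22 ; skirt top at zg-18
    m=(L[...,1]>zg-22-8)&(L[...,1]<zg-18+6)&(abs(L[...,0])<40)&(abs(L[...,2])<75)
    m[300:]=False
    Q=L[m]; D=Q[abs(Q[:,0])<20]; 
    A=np.c_[D[:,0],D[:,2],np.ones(len(D))]; co=np.linalg.lstsq(A,D[:,1],rcond=None)[0]
    return len(Q),'slopes',co.round(3),'x range',np.percentile(Q[:,0],[.5,99.5]).round(1),'z range',np.percentile(Q[:,2],[.5,99.5]).round(1)
E
python3 - <<'E'
from h import *
st=bot.read_state(); c=np.load('w8.npy',allow_pickle=True).item()
print(held(c,c['Rm'],c['t'],st,15))
E
```

```text
(26485, 'slopes', array([-2.0000e-03,  9.6000e-02, -1.0334e+01]), 'x range', array([-35.2,  35.8]), 'z range', array([ 4.1, 54.7]))
```

```bash
sed -i 's/D=Q\[abs(Q\[:,0\])<20\]/D=Q[(abs(Q[:,0])<20)\&(abs(Q[:,2])<40)]/' h.py
python3 - <<'E'
from h import *
st=bot.read_state(); c=np.load('w8.npy',allow_pickle=True).item()
print(held(c,c['Rm'],c['t'],st,15))
P=cloud(c,c['Rm'],c['t']); L=(P-st['ee_pos'])@q2R(st['tool_rot'])
m=(abs(L[...,0])<20); m[300:]=0
for lo in range(0,58,4):
    k=m&(L[...,2]>lo)&(L[...,2]<lo+4)&(L[...,1]<10)&(L[...,1]>-20); print(lo,k.sum(),np.percentile(L[k][:,1],[5,50,95]).round(1) if k.sum() else '')
E
```

```text
(26485, 'slopes', array([-2.000e-03, -2.000e-03, -8.323e+00]), 'x range', array([-35.2,  35.8]), 'z range', array([ 4.1, 54.7]))
0 0 
4 783 [-9.  -8.2 -7.3]
8 1163 [-9.5 -8.5 -7.6]
12 1242 [-9.2 -8.3 -7.3]
16 1185 [-9.3 -8.4 -7.5]
20 1305 [-9.3 -8.4 -7.4]
24 1253 [-9.3 -8.3 -7.4]
28 1386 [-9.5 -8.5 -7.4]
32 1370 [-9.2 -8.2 -7.3]
36 1378 [-9.5 -8.5 -7.6]
40 1498 [-9.3 -8.3 -7.3]
44 1732 [-8.3 -4.5 -3.4]
48 1427 [-5.3 -4.3 -3.3]
52 1636 [-5.  -3.5  8.3]
56 0
```

Run:
```python
from h import *
dm=np.array([np.cos(MY),np.sin(MY)]); g=MAG-dm; am=MY+np.pi/2
s=bot.read_state()
bot.servo_line([479.9,48.25,185],speed=250)
bot.move_to([g[0],g[1],185],down(am))
s=bot.read_state(); print(s['clock'],s['ee_pos'],s['grip_width'],s['ft_force'],s['joint_positions'].round(2))
c,Rm,t=look('wrist','w9'); print(held(c,Rm,t,s,15));
```

```text
20.5667 [526.99401141 237.98479224 184.79343059] 60.40848943514934 [ 0.30464863  0.57837054 -0.92448615] [ 0.36  0.42  1.51 -0.    1.21 -1.13]
(26472, 'slopes', array([ 2.000e-03, -2.000e-03, -7.973e+00]), 'x range', array([-35.8,  35.3]), 'z range', array([ 3.4, 54.1]))
```

View pics/w9.png

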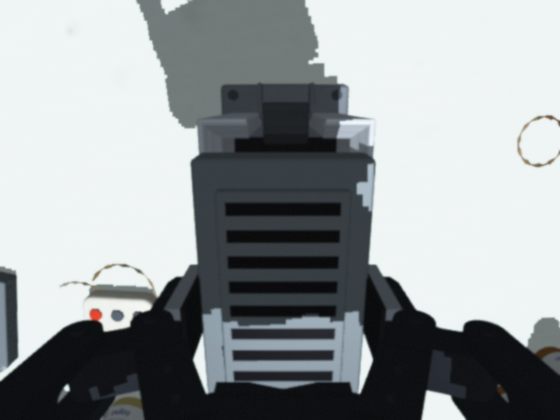

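```bash
cat >> h.py <<'E'
def insert(zg,to=74,xy=None,am=None,flim=25):
    dm=np.array([np.cos(MY),np.sin(MY)]); 
    p=bot.read_state()['ee_pos']; x,y=xy if xy is not None else p[:2]
    f0=bot.read_state()['ft_force']
    for o,sp in ((134,120),(122,60),(114,50),(104,50),(96,50),(90,50),(84,50),(80,40),(76,40),(to,40)):
        hit=bot.servo_line([x,y,o+zg],speed=sp,until_force=flim)
        s=bot.read_state(); print(o,hit,s['ee_pos'].round(1),(s['ft_force']-f0).round(1),round(s['grip_width'],2))
        if hit: return False
    return True
E
python3 - <<'E'
from h import *
dm=np.array([np.cos(MY),np.sin(MY)]); g=MAG-dm
print(insert(15,xy=g))
s=bot.read_state();print(s['clock'],s['moment'])
look('wrist','w10')
E
```

```text
134 False [527.1 238.2 149.2] [-0.9 -0.3 -1.3] 60.51
122 False [526.9 238.2 136.8] [ 0.   0.1 -1.3] 60.4
114 False [526.8 238.1 128.6] [-0.7 -1.  -0.5] 60.57
104 False [526.9 238.1 118.6] [-0.8 -0.6 -1. ] 60.57
96 False [526.7 238.1 110.5] [ 0.3 -0.8 -2.4] 60.21
90 False [527.  238.2 104.8] [-0.2 -0.4  0.7] 60.3
84 False [527.1 238.2  98.9] [0.6 0.8 1.8] 60.02
80 False [527.1 238.2  95.1] [-0.   0.3  1.7] 60.4
76 False [527.1 238.2  91.2] [0.8 0.4 3.3] 61.09
74 False [527.1 238.2  89.2] [ 0.5 -1.   4.7] 60.72
True
23.6667 [ 0.01250602 -0.07284885 -0.009554  ]
```

View pics/w10.png

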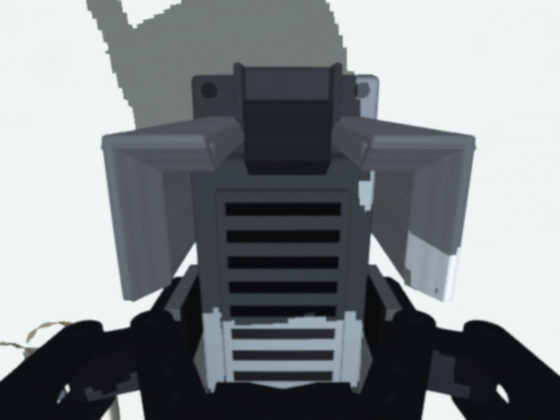

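Run:
```python
from h import *
p=bot.read_state()['ee_pos']
bot.servo_line([p[0],p[1],88],speed=40)
bot.move_gripper(76)
bot.servo_line([p[0],p[1],240],speed=300)
s=bot.read_state()
c,Rm,t=look('wrist','w11'); P=cloud(c,Rm,t); L=P[150:300,200:360]; 
m=(np.abs(P[...,2]-95)<20)&(np.abs(P[...,0]-525)<35)&(np.abs(P[...,1]-238)<18); print(np.percentile(P[m][:,2],[5,25,50,75,95]), s['clock'])
# next
p=np.array([464.5,-154]); over(p,3.034+np.pi/2-2*np.pi)
c,Rm,t=look('wrist','w12'); print(cassette(c,Rm,t,p)); s=bot.read_state(); print(s['clock'],s['joint_positions'])
```

```text
[100.14273198 100.81608375 101.25767995 101.69139767 102.3575077 ] 24.925
(array([ 465.56698608, -153.76535034]), np.float64(3.031822346620853), (109.56044006347656, 62.125553131103516), [np.float64(39.850986296521306), np.float64(59.13918418307925)], 8956)
27.1 [-3.94311209e-01  2.15550325e-01  1.75007029e+00  2.12953842e-05
  1.17614777e+00  1.28280035e+00]
```

View pics/w11.png

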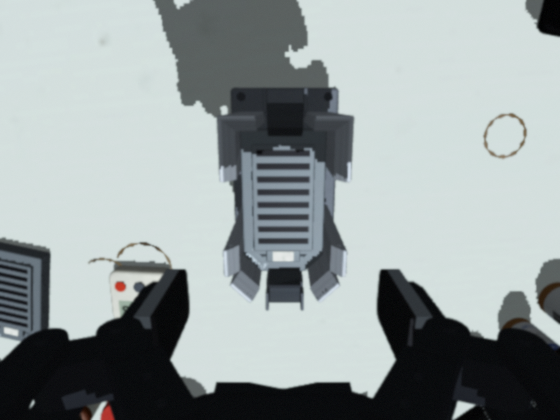

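View pics/w12.png

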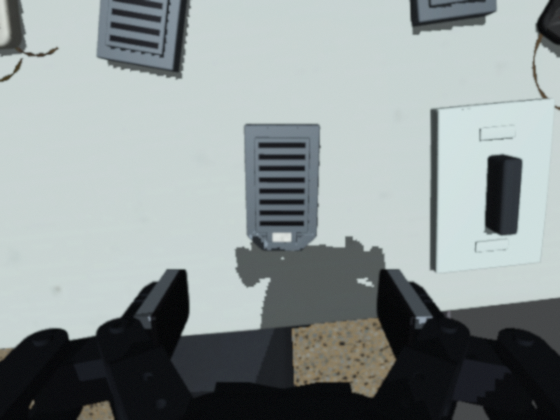

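```bash
cat >> h.py <<'E'
def pick(pc,cy,tag,zg=17):
    d=np.array([np.cos(cy),np.sin(cy)]); g=pc-d; a=cy+np.pi/2
    bot.servo_line([g[0],g[1],60],down(a),speed=250)
    hit=bot.servo_line([g[0],g[1],zg],down(a),speed=70,until_force=8)
    if hit: print('HIT',bot.read_state()['ee_pos']); return
    bot.move_gripper(50,grip_force=70); s=bot.read_state(); print('grip',s['ee_pos'].round(1),s['grip_width'],s['ft_force'].round(1))
    if s['grip_width']<58: print('BAD WIDTH'); return
    bot.servo_line([g[0],g[1],185],speed=250)
    gm=MAG-[np.cos(MY),np.sin(MY)]
    bot.move_to([gm[0],gm[1],185],down(MY+np.pi/2))
    s=bot.read_state(); c,Rm,t=look('wrist',tag); print(s['clock'],s['ee_pos'].round(1),s['grip_width'],held(c,Rm,t,s,zg))
def release(tag,zl):
    p=bot.read_state()['ee_pos']
    bot.servo_line([p[0],p[1],zl],speed=40)
    bot.move_gripper(76)
    bot.servo_line([p[0],p[1],240],speed=300)
    s=bot.read_state()
    c,Rm,t=look('wrist',tag); P=cloud(c,Rm,t)
    m=(np.abs(P[...,2]-100)<25)&(np.abs(P[...,0]-525)<35)&(np.abs(P[...,1]-238)<18); print('deck z',np.percentile(P[m][:,2],[5,25,50,75,95]), s['clock'])
E
python3 - <<'E'
from h import *
pick(np.array([465.57,-153.77]),3.0318,'w13')
E
```

```text
grip [ 466.9 -154.    17.9] 60.37887945944429 [-2.4  0.2  8.9]
31.775 [527.1 237.7 184.7] 60.08179070455941 (25669, 'slopes', array([ 1.000e-03, -1.000e-03, -5.289e+00]), 'x range', array([-35.7,  35.8]), 'z range', array([ 2. , 53.2]))
```

View pics/w13.png

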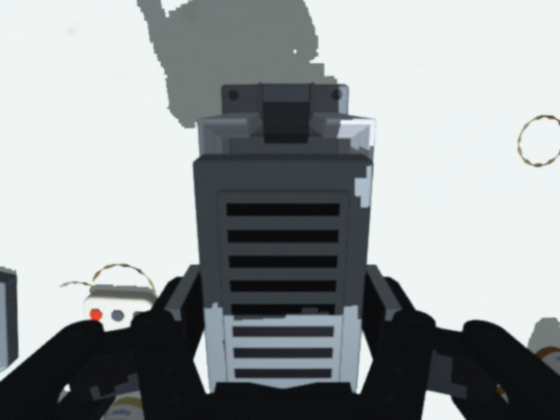

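Run:
```python
from h import *
dm=np.array([np.cos(MY),np.sin(MY)]); g=MAG-1.6*dm
ok=insert(17.5,xy=g)
print(ok)
if ok: release('w14',17.5+73)
p=np.array([628.9,-62.9]); cy=-0.286; over(p,cy+np.pi/2)
c,Rm,t=look('wrist','w15'); print(cassette(c,Rm,t,p)); s=bot.read_state(); print(s['clock'],s['joint_positions'])
```

```text
134 False [526.5 238.1 151.6] [ 0.5  0.1 -0.2] 60.62
122 False [526.3 238.2 139.3] [ 0.1 -0.1 -0.4] 60.3
114 False [526.2 238.2 131.1] [ 0.2  0.6 -0.9] 60.23
104 False [526.3 238.1 121.1] [-0.2 -0.4  0.3] 60.55
96 False [526.5 238.2 113.5] [1.5 0.3 3.8] 60.43
90 False [526.5 238.2 107.6] [ 0.2 -0.1  4.2] 60.31
84 False [526.5 238.3 101.7] [1.6 0.6 4.8] 60.23
80 False [526.5 238.3  97.8] [1.6 0.8 4.8] 60.16
76 False [526.6 238.3  93.9] [ 0.5 -0.3  6.9] 60.35
74 False [526.5 238.3  92. ] [ 0.9 -0.1  7.5] 60.47
True
deck z [100.19266051 100.82459083 101.28539815 101.74539568 102.38747001] 36.0667
(array([631.84161377, -65.37901306]), np.float64(-0.2873397684432817), (109.870361328125, 62.16616439819336), [np.float64(59.342162536992944), np.float64(39.464497811162104)], 8900)
37.3833 [-1.55434147e-01  5.23157778e-01  1.32684957e+00  1.90706350e-04
  1.29136657e+00 -1.44209591e+00]
```

View pics/w14.png

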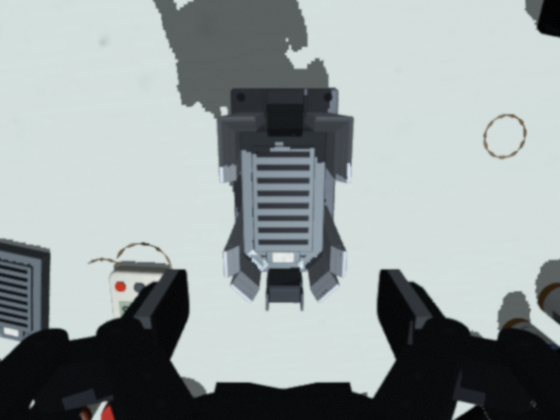

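View pics/w15.png

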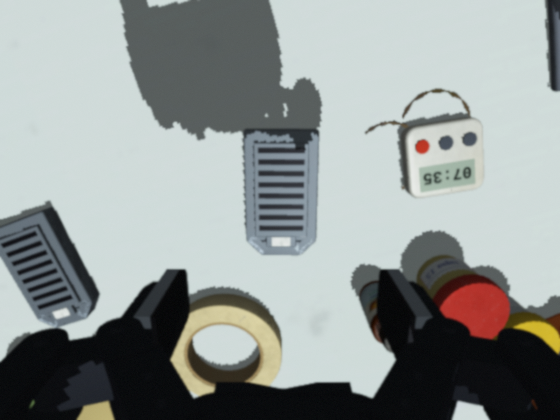

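Run:
```python
from h import *
c=np.load('w15.npy',allow_pickle=True).item(); P=cloud(c,c['Rm'],c['t'])
pc=np.array([631.84,-65.38]); cy=-0.2873; d=np.array([np.cos(cy),np.sin(cy)]); n=np.array([-d[1],d[0]])
ct=np.load('t3.npy',allow_pickle=True).item(); Pt=cloud(ct,ct['Rm'],ct['t'])
for P_ in (P[:300],Pt):
    q=P_[...,:2]-pc; u=q@d; v=q@n; m=(P_[...,2]>6)&(abs(u)<85)&(abs(v)<100)&((abs(v)>33)|(abs(u)>57))&(P_[...,2]<120)
    for lo in range(-90,90,15):
        k=m&(u>lo)&(u<=lo+15)
        if k.sum()>3: print(lo,'v+ min',np.nanmin(np.where(k&(v>0),v,999)).round(),'v- max',np.nanmax(np.where(k&(v<0),v,-999)).round(),'zmax',P_[k][:,2].max().round())
    print()
```

```text
-60 v+ min 1.0 v- max -2.0 zmax 21.0
75 v+ min 88.0 v- max -999.0 zmax 56.0
```

Run:
```python
from h import *
pick(np.array([631.84,-65.38]),-0.2873,'w16')
```

```text
grip [631.4 -65.2  18.1] 60.280048372707434 [-0.3  0.8  5.8]
41.1833 [527.5 237.3 184.8] 60.50766272889693 (26241, 'slopes', array([ 2.000e-03, -2.000e-03, -5.169e+00]), 'x range', array([-35.7,  37.7]), 'z range', array([ 1.9, 54.2]))
```

View pics/w16.png

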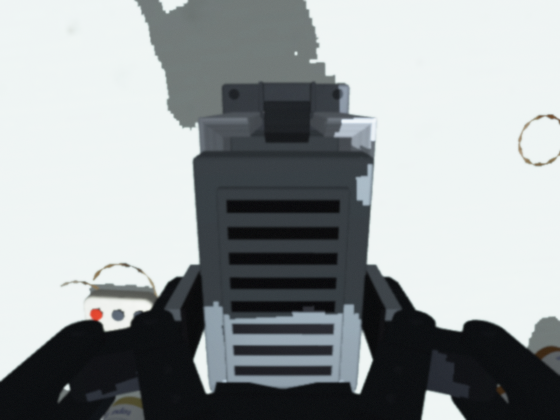

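Run:
```python
from h import *
dm=np.array([np.cos(MY),np.sin(MY)]); g=MAG-1.0*dm
ok=insert(17.5,xy=g,flim=30)
print(ok)
if ok: release('w17',17.5+73)
p=np.array([641,-302]); cy=0.057; over(p,cy+np.pi/2)
c,Rm,t=look('wrist','w18'); print(cassette(c,Rm,t,p)); s=bot.read_state(); print(s['clock'],s['joint_positions'])
```

```text
134 False [527.3 237.8 151.5] [-0.4  0.3 -0.2] 60.21
122 False [526.9 238.1 139.3] [-0.5  0.3 -0.4] 60.1
114 False [526.8 238.1 131.1] [-0.8 -0.3 -0.1] 60.59
104 False [526.9 238.1 121.2] [ 0.3 -0.  -1.1] 60.07
96 False [527.4 238.3 113.9] [2.6 1.6 4.3] 60.16
90 False [527.3 238.3 107.9] [1.6 0.9 6.6] 60.19
84 False [527.2 238.2 101.9] [1.4 0.6 5.8] 60.36
80 False [527.3 238.2  98. ] [-0.1  0.2  7. ] 60.43
76 False [527.3 238.3  94.2] [ 0.7 -0.3  9.3] 60.03
74 False [527.3 238.3  92.3] [ 0.1 -0.6  9.1] 60.47
True
deck z [100.13804207 100.80558962 101.27132792 101.7436029  102.39981119] 45.475
(array([ 642.20739746, -300.34146118]), np.float64(0.05303676572395455), (110.13148498535156, 62.262577056884766), [np.float64(39.563958512976754), np.float64(59.89214715069204)], 8948)
47.5667 [-4.90304963e-01  7.02690123e-01  1.04468054e+00  1.03205220e-04
  1.39397978e+00 -2.11947921e+00]
```

View pics/w17.png

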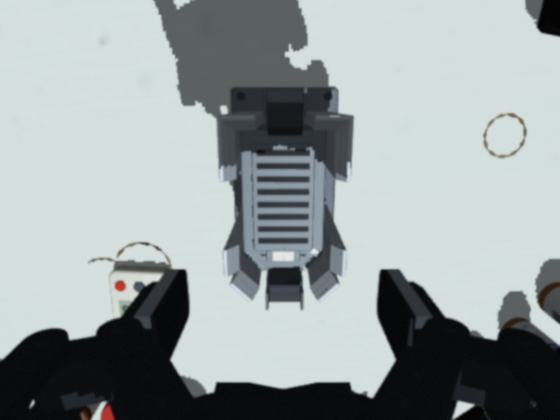

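View pics/w18.png

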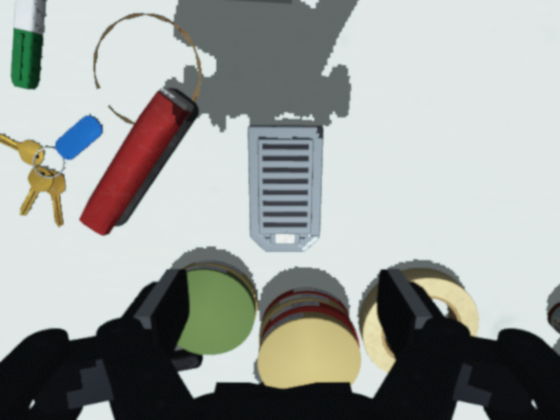

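Run:
```python
from h import *
c=np.load('w18.npy',allow_pickle=True).item(); P=cloud(c,c['Rm'],c['t'])
pc=np.array([642.2,-300.3]); cy=0.053; d=np.array([np.cos(cy),np.sin(cy)]); n=np.array([-d[1],d[0]])
ct=np.load('t3.npy',allow_pickle=True).item(); Pt=cloud(ct,ct['Rm'],ct['t'])
for P_ in (P[:300],Pt):
    q=P_[...,:2]-pc; u=q@d; v=q@n; m=(P_[...,2]>6)&(abs(u)<95)&(abs(v)<120)&((abs(v)>33)|(abs(u)>57))&(P_[...,2]<120)
    for lo in range(-90,95,15):
        k=m&(u>lo)&(u<=lo+15)
        if k.sum()>3: print(lo,'v+ min',np.nanmin(np.where(k&(v>0),v,999)).round(),'v- max',np.nanmax(np.where(k&(v<0),v,-999)).round(),'zmax',P_[k][:,2].max().round())
    print()
```

```text
-90 v+ min 999.0 v- max -78.0 zmax 45.0
-75 v+ min 999.0 v- max -73.0 zmax 50.0
-60 v+ min 999.0 v- max -76.0 zmax 51.0
-45 v+ min 999.0 v- max -87.0 zmax 50.0
-30 v+ min 999.0 v- max -98.0 zmax 50.0
-15 v+ min 999.0 v- max -110.0 zmax 46.0
60 v+ min 999.0 v- max -46.0 zmax 33.0
75 v+ min 111.0 v- max -32.0 zmax 33.0
90 v+ min 12.0 v- max -30.0 zmax 33.0

-90 v+ min 999.0 v- max -76.0 zmax 45.0
-75 v+ min 999.0 v- max -75.0 zmax 51.0
-60 v+ min 13.0 v- max -5.0 zmax 49.0
-45 v+ min 999.0 v- max -94.0 zmax 49.0
-30 v+ min 999.0 v- max -101.0 zmax 47.0
-15 v+ min 999.0 v- max -114.0 zmax 38.0
60 v+ min 999.0 v- max -42.0 zmax 34.0
75 v+ min 95.0 v- max -32.0 zmax 34.0
90 v+ min 4.0 v- max -29.0 zmax 62.0
```

Run:
```python
from h import *
pick(np.array([642.2,-300.34]),0.053,'w19')
```

```text
grip [ 641.7 -300.7   18.2] 60.15780637299363 [-1.4  0.6  5.3]
52.1333 [527.5 237.5 184.9] 60.210232890622635 (26126, 'slopes', array([ 2.000e-03, -2.000e-03, -5.065e+00]), 'x range', array([-35.6,  35.4]), 'z range', array([ 1.8, 54. ]))
```

View pics/w19.png

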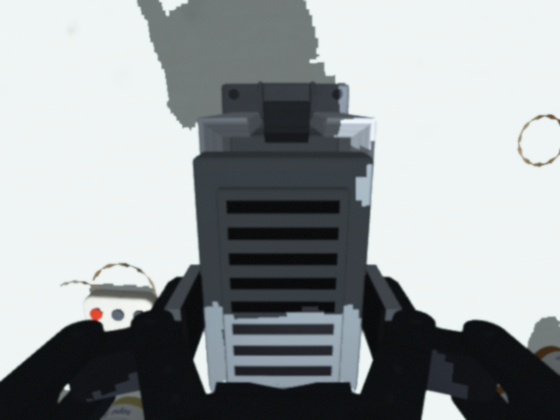

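Run:
```python
from h import *
dm=np.array([np.cos(MY),np.sin(MY)]); g=MAG-1.0*dm
ok=insert(17.5,to=73.5,xy=g,flim=35)
print(ok)
if ok: release('w20',17.5+73)
look('top','t4'); print(bot.read_state()['clock'])
```

```text
134 False [527.2 238.  151.5] [-0.3  0.3  0.6] 60.57
122 False [526.9 238.1 139.3] [-0.7 -0.  -0.9] 60.32
114 False [526.9 238.1 131.1] [ 0.5 -0.2 -1. ] 60.41
104 False [527.1 238.2 121.1] [ 0.5  0.9 -0.5] 60.35
96 False [527.8 238.3 114.1] [2.8 1.2 7.2] 60.61
90 False [527.7 238.3 108.2] [ 0.9 -0.5  8.3] 60.24
84 False [527.8 238.4 102.3] [1.6 0.3 9. ] 59.81
80 False [527.8 238.3  98.4] [ 1.3  0.4 10. ] 60.58
76 False [527.8 238.4  94.6] [-0.1 -0.9 11.4] 60.55
73.5 False [527.8 238.4  92.2] [-0.4 -1.2 12.2] 60.24
True
deck z [100.21954175 100.86022476 101.35305805 101.82501704 102.46033912] 56.425
56.525
```

View pics/w20.png

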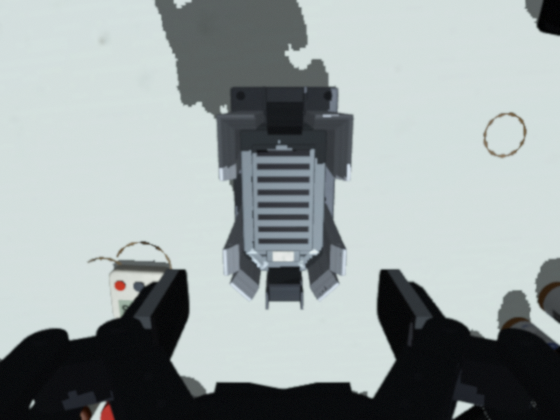

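View pics/t4.png

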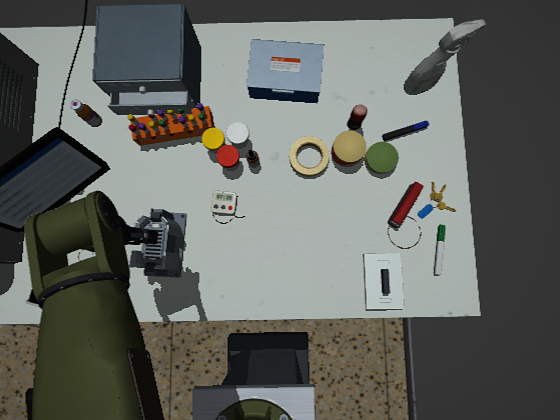

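Run:
```python
from h import *
c=np.load('t4.npy',allow_pickle=True).item(); P=cloud(c,c['Rm'],c['t'])
m=(P[...,2]>8)&(P[...,2]<55)&(abs(P[...,0]-420)<100)&(abs(P[...,1]+355)<85)
p=P[m][:,:2].astype(np.float32); r=cv2.minAreaRect(p); print(r)
x,y=r[0]
bot.move_gripper(50)
bot.move_to([x,y,170],down(np.pi/2))
c,Rm,t=look('wrist','w21'); P=cloud(c,Rm,t)
for z in (18,45):
    m=(abs(P[...,2]-z)<5)&(np.hypot(P[...,0]-x,P[...,1]-y)<100); m[310:]=False
    print(cv2.minAreaRect(P[m][:,:2].astype(np.float32)),np.median(P[m],0))
print(bot.read_state()['clock'],bot.read_state()['joint_positions'])
```

```text
((416.0646667480469, -353.37615966796875), (147.13381958007812, 100.36399841308594), 0.14118655025959015)
((419.0772399902344, -353.3841857910156), (99.62445831298828, 145.96780395507812), 89.92729187011719) [ 408.86168005 -353.86622113   19.1416467 ]
((418.4817810058594, -353.22161865234375), (15.521208763122559, 63.47748565673828), 89.57806396484375) [ 416.20729318 -353.19032772   45.85653612]
59.125 [-7.69892862e-01  3.69768421e-01  1.62361314e+00  8.61298708e-05
  1.14806541e+00 -2.34170993e+00]
```

View pics/w21.png

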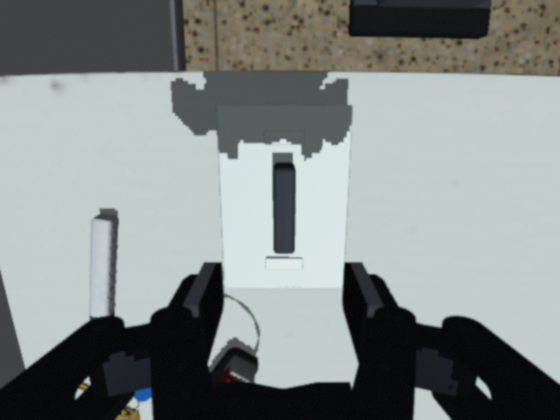

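Run:
```python
from h import *
a=np.pi/2-0.003; x,y=418.5,-353.3
bot.servo_line([x,y,75],down(a),speed=200)
f=bot.servo_line([x,y,41],down(a),speed=70,until_force=8); print(f)
bot.move_gripper(0,grip_force=80); s=bot.read_state(); print(s['ee_pos'],s['grip_width'])
bot.servo_line([x,y,240],speed=200)
s=bot.read_state(); print(s['ft_force'],s['grip_width'])
bot.move_to([MAG[0],MAG[1],240],down(MY+np.pi/2))
s=bot.read_state(); c,Rm,t=look('wrist','w22'); print(s['clock'],s['ee_pos'],s['grip_width'],s['ft_force'])
P=cloud(c,Rm,t);L=(P-s['ee_pos'])@q2R(s['tool_rot'])
m=(abs(L[...,1]-23)<5)&(abs(L[...,0])<60)&(abs(L[...,2])<85); m[260:]=0
Q=L[m]; print(np.percentile(Q,[0.5,99.5],axis=0).round(1))
D=Q[:]; print(np.linalg.lstsq(np.c_[D[:,0],D[:,2],np.ones(len(D))],D[:,1],rcond=None)[0])
```

```text
False
[ 418.72931896 -353.48341903   41.58590253] 14.586163989649698
[-0.10034778  0.1236871  -2.73897266] 14.219591514600678
64.0917 [528.32492026 237.34683346 240.01218241] 14.317682255204684 [-0.37428983  0.69346982 -1.65206624]
[[-49.7  19.2   7. ]
 [ 47.4  24.2  73. ]]
[ 2.95727054e-04 -1.29277184e-03  2.24549791e+01]
```

View pics/w22.png

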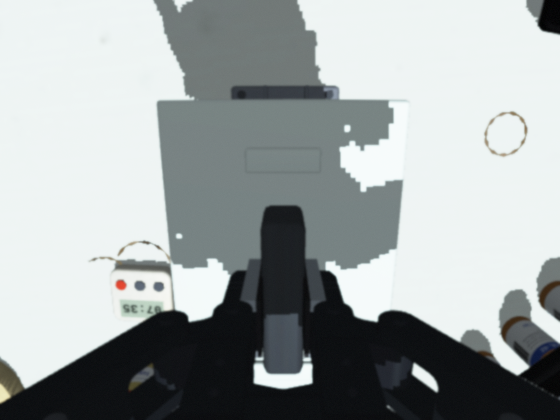

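Run:
```python
from h import *
bot.servo_line([MAG[0],MAG[1],178],down(MY+np.pi/2),speed=120)
f0=bot.read_state()['ft_force']
for z in (170,164,160,157,155):
    f=bot.servo_line([MAG[0],MAG[1],z],speed=40,until_force=8); s=bot.read_state(); print(z,f,s['ee_pos'].round(1),(s['ft_force']-f0).round(1),s['grip_width'])
    if f: break
look('wrist','w23'); print(s['clock'])
```

```text
170 False [528.  238.1 169.9] [0.6 0.  0.6] 14.088878765075064
164 False [527.9 238.  163.7] [ 0.4 -0.1  0.6] 14.356009241020057
160 False [527.9 238.  159.7] [ 0.   0.1 -0.1] 14.635850955529207
157 False [528.3 238.2 157.6] [-0.9  0.5  6.7] 14.003342099672587
155 False [528.3 238.2 157.5] [-10.6  -3.5  26. ] 14.540263572039136
66.2083
```

View pics/w23.png

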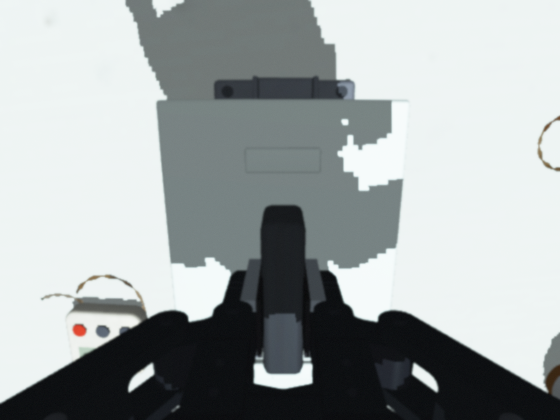

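Seated at the expected height (157.5, i.e. cover origin at 116). Release, back off and check.

Run:
```python
from h import *
bot.servo_line([MAG[0],MAG[1],157.5],speed=40)
bot.move_gripper(50)
bot.servo_line([MAG[0],MAG[1],290],speed=250)
c,Rm,t=look('wrist','w24'); P=cloud(c,Rm,t)
for z in (134,161):
    m=(abs(P[...,2]-z)<6)&(abs(P[...,0]-525)<110)&(abs(P[...,1]-235)<90); m[310:]=0
    D=P[m]; print(cv2.minAreaRect(D[:,:2].astype(np.float32)),np.median(D,0),'slopes',np.linalg.lstsq(np.c_[D[:,:2]-MAG,np.ones(len(D))],D[:,2],rcond=None)[0])
look('top','t5'); print(bot.read_state()['clock'])
```

```text
((528.456787109375, 236.79183959960938), (99.61180114746094, 146.83535766601562), 85.67818450927734) [518.44077711 238.12185926 135.14466287] slopes [ 4.30514104e-04 -8.22779017e-04  1.35211236e+02]
((527.7833251953125, 236.93270874023438), (15.722475051879883, 63.21351623535156), 85.15853881835938) [525.54461545 236.92913704 161.80486201] slopes [8.86480287e-03 1.44063014e-02 1.61702807e+02]
67.725
```

View pics/w24.png

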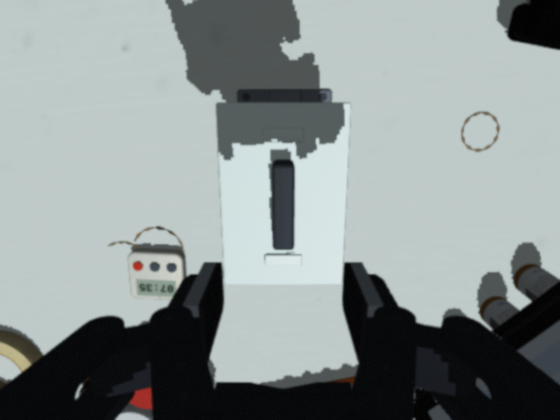

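View pics/t5.png

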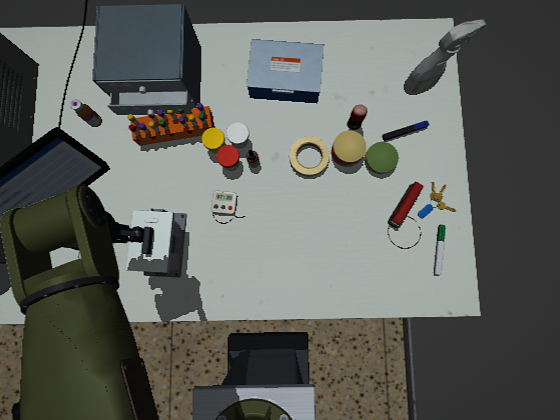

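Cover plate is at 135.1 mm (as at the start), level to about 0.001 rad, and aligned with the magazine. The bystanders are unchanged and the gripper is clear.

```bash
python3 -c "
from h import *
bot.finish_job()"
```

```text
the job is handed in; nothing more can be done
```

All four cassettes are in the magazine and latched, the cover is back on, and the job was handed in at about 68 s on the robot's clock.

- **Cover off:** I stood it upright on the bench at about (445, -335) mm. While I was loading, it was knocked about 3 cm aside but stayed upright. I spotted this in the top picture and measured it again before picking it up.
- **Cassettes:** Each went in with its cut corners towards the magazine's +x. I pushed each origin to about 73 mm with 5 to 12 N. After each release the deck read about 101.3 mm up, against 100 mm expected for a latched cassette. The wrist camera reads about 1 mm high, so this fits.
- **Cover back on:** It settled with its origin about 116 mm up, judged from the tool height. In the last wrist picture:
  - The plate height matched the starting reading at 135.1 mm.
  - The slope was under 0.001 rad.
  - The centre was about 1.4 mm from the magazine's.
  - The yaw was about -0.075 rad, the same as the magazine's.
- **Bystanders:** The timer, stapler and cups look to be where they started in the top pictures.

No check failed. Two readings looked odd:
- A fit to the small top face of the cover's handle gave a slope of 0.009 to 0.014 rad. I put this down to noise, because the much larger plate read level.
- In the final seating step the tool force rose by 26 N, and the cover did not go any lower.

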